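Change over the orifice plates at the inspection camera

ROBOT

A 6-joint arm with a two-finger parallel gripper is mounted at the origin on the work surface. World frame = base frame: x ahead of the robot, y to its left, z up, the work surface at z = 0. Lengths are in m, angles in rad, forces in N, time in s.
With the tool pointing down it reaches from about 0.35 to 0.775 m from the base axis. Payload 7.3 kg.
Tool frame: the origin (TCP) lies midway between the tips of the shut fingers; the grasp point (between the pads) lies 19 mm behind it (robot.grip_depth is the z of the grasp point in the tool frame, in m); z points along the fingers, y is the line along which they close (so a half turn about z gives the same grasp; the last joint's range is limited). The gripper opens to 92 mm and grips with 3 to 60 N. Pads are 19 mm wide; open, the fingers measure 130 mm over their backs; the gripper's body (75 mm by 190 mm) begins 47 mm behind the grasp point.
Start: joints at [-1.438, 0.342, 1.524, -0, 1.275, -0.146], TCP at [0.145, -0.505, 0.227] pointing down, gripper open.
Joint ranges: [-2.53, 2.53], [-0.77, 2.02], [0.04, 2.7], [-1, 4.14], [0.28, 2.66], [-3.11, 3.11]. Speed limits (rad/s): [2.57, 2.57, 3.14, 3.14, 3.14, 3.14].

INTERFACE

Orientations are given as [roll, pitch, yaw] about the fixed x, y, z axes, in that order (R = Rz(yaw) Ry(pitch) Rx(roll)).
In Python, from cell import robot, viewer gives the robot as it stands.
- The arm moves only by the tool step_arm, never from a script. Its argument "increments" is a list of rows, each an object with "delta_pos": the shift along the tool's x, y, z in cm, a list of three; "dr": the turn, a rotation vector about the tool's x, y, z in degrees, a list of three; "fingers": the closure, from -1 (fully open) to 1 (shut), so that 0 is half open. In form: [{"delta_pos": [tx, ty, tz], "dr": [wx, wy, wz], "fingers": fingers}, ...]. A call has exactly 5 rows; each row is the pose to reach, as a shift and turn from the pose commanded when the call began, along the tool's axes at that moment; what a row does not reach only later rows make up. A row lasts 1/8 s, in which the tool goes at most 62.5 mm and 10.7 degrees, less where a joint would pass 70% of its speed; a pose out of reach is approached as far as the arm can. A call with a gripper value outside its range is refused whole. The fingers move at their own pace and stop on an object; "newtons" is the grip in N (left out, the last holds). Time passes only in rows, so rows that repeat a pose let the fingers close, or fill a call up. It gives the time, the measured TCP pose, the force, the opening and the grip force at its end, in the units of the state.
- robot.observe(): the state, without advancing time (a new reading comes with each control period).
- viewer.read_camera(name): name is "side" or "top" or "wrist"; returns the picture (384x512x3 uint8, red, green, blue); there is no depth.
- viewer.camera_params(name): a dict with "K" (3x3 intrinsics, pixels), "T" (4x4, takes a point from camera to world coordinates). Camera axes: x right, y down, z forward; pixel columns grow to the right and rows downward; lengths in m; the calibration is good to about 2 mm. A picture is of the moment at which its call begins: read the wrist's pose just before it. camera_params takes no time and is no camera call; for the wrist camera it gives the pose at the moment of the call.
- robot.hand_in(): hands the job in; it is judged then, once.
The state is a dict: "time": time; "qpos": joint angles; "qvel": joint speeds; "joint_efforts": joint torques, N m; "tool_pos": TCP position; "tool_rot": TCP orientation; "contact_force": force on the tool from outside, world axes, zero at the start; "torque": the same for the moment, N m; "opening": finger opening in m; "grip_force": force on a finger pad.
Only numpy, scipy, OpenCV 4.12 (cv2) and the standard library are available. Lean on these libraries where they do the work, as an engineer would, in place of code of your own. Each camera call takes 0.05 s, during which the arm holds its last target. There are 200 camera calls.

TASK

The orifice plate leaning on the sloping rest has been checked: lower it upright, tab up, into a free slot of the slotted rack and let go of it there without letting it drop. Then draw the widest plate out of the rack and hold it up to the inspection camera, tab up, its face square to the lens, its bore centred on the lens axis and 160 mm in front of the lens, and finish while still holding it steady there. Keep everything off the camera and leave the narrow plate and the other parts on the table where they are.

Things in the scene. Friction and masses are not known exactly. Their poses are not given: they have to be found in the camera images.
- checked_plate: bright steel orifice plate, 84 mm wide, 8 thick, 78 high, 36 mm bore in its middle, on top a centred pull tab 28 mm wide, 8 thick, 55 tall (133 mm in all); about 0.42 kg. Starts leaning on the rest, z tilted 15 degrees back. Origin: middle of the lower edge; x along the width, y along the thickness, z up to the tab. Faces alike
- wide_plate: bright steel orifice plate, 104 mm wide, 8 thick, 92 high, 50 mm bore in its middle, on top a centred pull tab 28 mm wide, 8 thick, 55 tall (147 mm in all); about 0.52 kg. The widest plate; starts upright in a rack slot. Origin: middle of the lower edge; x along the width, y along the thickness, z up to the tab. Faces alike
- wide_plate_bore (a point): centre of the wide plate's bore, 46 mm above its lower edge, at mid thickness; axes as the wide plate
- narrow_plate: bright steel orifice plate, 66 mm wide, 8 thick, 64 high, 22 mm bore in its middle, on top a centred pull tab 28 mm wide, 8 thick, 55 tall (119 mm in all); about 0.32 kg. Bystander, upright in another rack slot. Origin: middle of the lower edge; x along the width, y along the thickness, z up to the tab. Faces alike
- rack: fixed rack of grey sheet steel, base 90 (x) by 236 mm (y), 6 thick. Four slots in a row along y, at y = -96, -32, 32, 96 mm; those at -32 and 96 start free. Each is an upright channel 70 mm long along x, open at both ends, 12 mm wide inside up to 38 mm above the table, flaring to about 24 at 48 mm. Plates stand on the base, plate y along rack y. Origin: under the middle, on the table; z up
- slot1 (a point): free slot: middle of its floor (6 mm above the table), where a plate's origin belongs; axes as the rack
- slot3 (a point): free slot at the +y end of the rack: middle of its floor (6 mm above the table); axes as the rack
- rest: fixed sloping rest of grey sheet steel, 110 (x) by 85 mm (y): an easel whose back (65 mm high, 100 wide) leans 15 degrees towards its own -y. The plate's lower edge sits on the ledge, 22 mm straight above the rest's origin, behind an 8 mm lip; its body leans on the back, its tab stands free above. Origin: on the table; z up
- lens (a point): middle of the front glass of the inspection camera's lens (black, 34 mm across, 50 long, on a black camera 44 mm square, clamped to a steel column that stands 113 mm behind the lens front). The lens looks level, along this point's -x; z up. Its height differs from run to run
- focus (a point): point in the air on the lens axis, 160 mm in front of the lens, where the bore's centre belongs; x points towards the lens, y level, z up
- camera_stand: fixed stand of the camera: base 130 by 120 mm, steel column 22 mm across, top 364 mm above the table. Origin: on the table under the column; the camera looks along its -x
- canister: brass screw-top canister, 68 mm across, 92 mm tall, standing; bystander. Origin: centre of its underside
- pipe_cap: dark iron pipe cap, 66 mm across, 37 mm tall, domed; bystander. Origin: centre of its underside
- gland_nut: bronze hexagon gland nut, 54 mm across corners, 30 mm tall; bystander. Origin: centre of its underside
- cast_trap: blue cast-iron steam trap with bolted round cover, about 120 by 170 mm, 124 mm tall, 3.2 kg; bystander. Origin: on the table under its middle

How it is judged:
By the outcome, as a careful person would: the job done as asked, in the order asked, and still so for the second after the job is handed in, while the arm keeps its last pose, push and grip.
It also fails if it takes over 51 s, if anything falls off the work surface, if the arm or the gripper's body presses on something with over 40 N, if the wrist force passes 120 N, or if a joint passes its speed limit or range.

## Working session

There is one attempt and no reset: what is moved stays moved. The work goes in short steps, Python scripts to look and compute and a tool call to move; the robot and the scene stay as the last step left them, time stands still between calls to the robot, and variables do not carry over. Pictures are saved under pics/ and viewed, at most 10 in all, crops included, and the job is handed in when it is done.

Besides the shell and the picture viewer there is one more tool, called after "Emit:" by a JSON object that holds its "api" and its "payload", one argument or row to a line. step_arm: Moves the arm, as the interface text tells. Its arguments: {"type":"object","properties":{"increments":{"type":"array"},"newtons":{"type":"number"}},"required":["increments"]}

```bash
mkdir -p pics; ls
python3 - <<'E'
from cell import robot, viewer
import cv2, numpy as np
s=robot.observe(); print({k:np.round(v,3).tolist() for k,v in s.items()}, robot.grip_depth)
for n in ("side","top"):
    im=viewer.read_camera(n); cv2.imwrite(f"pics/{n}0.png",cv2.resize(im[:,:,::-1],(800,600),interpolation=cv2.INTER_CUBIC))
    cv2.imwrite(f"pics/raw_{n}0.png",im[:,:,::-1])
    p=viewer.camera_params(n); print(n,np.round(p["K"],1).tolist(),np.round(p["T"],3).tolist())
p=viewer.camera_params("wrist");print(np.round(p["K"],1).tolist(),np.round(p["T"],3).tolist())
E
```

```text
pics
{'time': 0.0, 'qpos': [-1.438, 0.343, 1.525, 0.0, 1.275, -0.146], 'qvel': [-0.001, -0.0, -0.0, 0.0, -0.001, 0.0], 'joint_efforts': [0.0, -43.124, -24.422, 0.072, 0.056, -0.0], 'tool_pos': [0.144, -0.504, 0.226], 'tool_rot': [-3.14, -0.0, 0.279], 'contact_force': [-0.27, -0.377, 0.213], 'torque': [0.001, -0.025, -0.004], 'grip_force': 0.0, 'opening': 0.091} -0.0188
side [[445.6, 0.0, 254.4], [0.0, 445.6, 193.4], [0.0, 0.0, 1.0]] [[-0.948, -0.171, 0.267, 0.242], [-0.317, 0.538, -0.781, 1.119], [-0.01, -0.825, -0.565, 0.859], [0.0, 0.0, 0.0, 1.0]]
top [[369.3, 0.0, 256.0], [0.0, 369.3, 195.0], [0.0, 0.0, 1.0]] [[0.018, -0.99, 0.138, 0.448], [-1.0, -0.018, 0.003, 0.068], [-0.0, -0.138, -0.99, 1.138], [0.0, 0.0, 0.0, 1.0]]
[[318.2, 0.0, 253.1], [0.0, 318.2, 197.1], [0.0, 0.0, 1.0]] [[0.275, -0.932, -0.237, 0.208], [-0.961, -0.267, -0.067, -0.487], [-0.001, 0.246, -0.969, 0.384], [0.0, 0.0, 0.0, 1.0]]
```

View pics/side0.png

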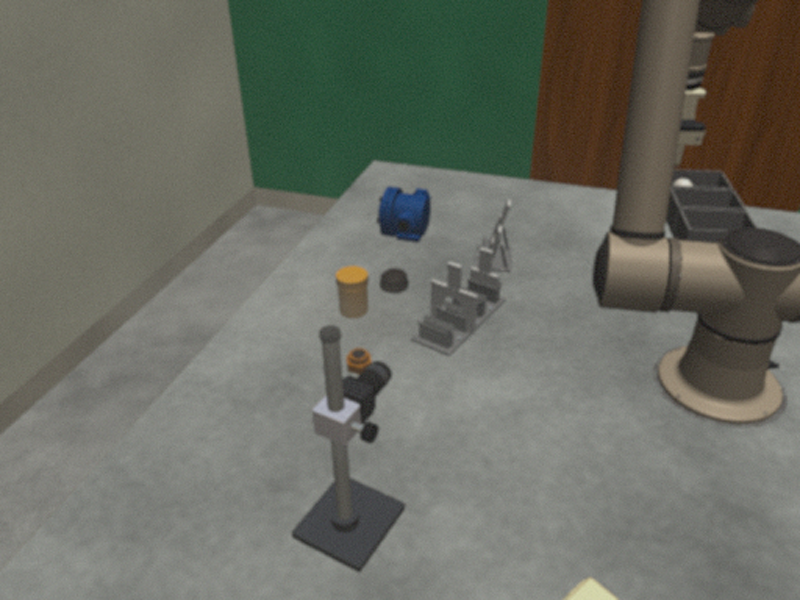

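View pics/top0.png

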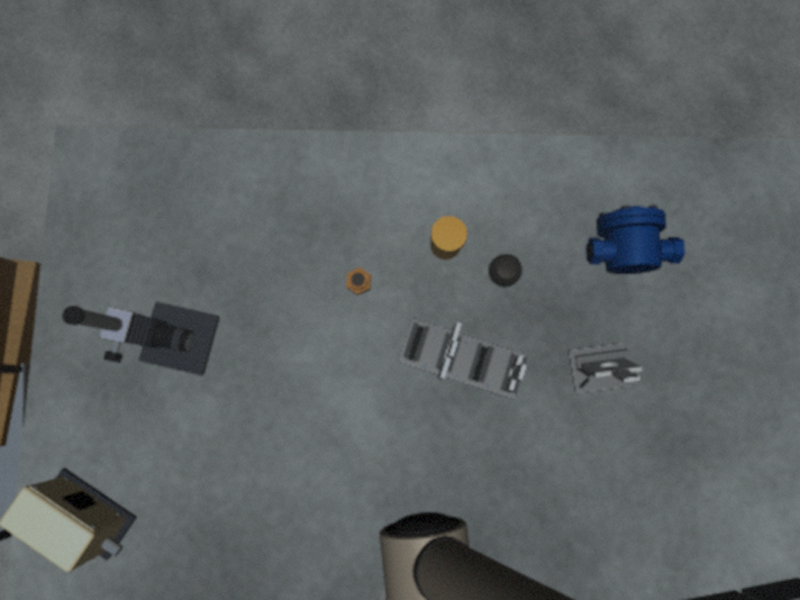

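Side view: camera stand in front (lens glass about (376,374)), rack centre (460,320), rest with the leaning plate at (503,240). Top view: rack corners about (410,320), (402,360), (516,395), (525,352); wide plate at (451,350), narrow plate at (517,371), rest at (600,368), lens at (185,340). I'll compute rough positions.

```bash
cat > h.py <<'E'
import numpy as np, cv2
from cell import robot, viewer
from scipy.spatial.transform import Rotation as R
def ray(name,u,v,p=None):
    p=p or viewer.camera_params(name); K,T=np.array(p["K"]),np.array(p["T"])
    d=T[:3,:3]@np.linalg.solve(K,[u,v,1.]); return T[:3,3],d/np.linalg.norm(d)
def onz(name,u,v,z,p=None):
    o,d=ray(name,u,v,p); return o+d*(z-o[2])/d[2]
def tri(*rays):
    A=sum(np.eye(3)-np.outer(d,d) for o,d in rays); b=sum((np.eye(3)-np.outer(d,d))@o for o,d in rays)
    x=np.linalg.solve(A,b); return x,[float(np.linalg.norm(np.cross(x-o,d))) for o,d in rays]
def proj(p,X):
    T=np.linalg.inv(np.array(p["T"])); c=T[:3,:3]@np.asarray(X)+T[:3,3]; q=np.array(p["K"])@c; return q[:2]/q[2]
def snap(name,f):
    p=viewer.camera_params(name); im=viewer.read_camera(name)[:,:,::-1]
    cv2.imwrite(f"pics/raw_{f}.png",im); np.savez(f"pics/{f}.npz",K=p["K"],T=p["T"]); return im,p
def load(f):
    d=np.load(f"pics/{f}.npz"); return dict(K=d["K"],T=d["T"])
def pose(): s=robot.observe(); return np.array(s["tool_pos"]),R.from_euler("xyz",s["tool_rot"])
def rel(pos,rot):
    """delta_pos cm, dr deg from current measured pose to the target"""
    p,r=pose(); return np.round(r.inv().apply(np.array(pos)-p)*100,2),np.round(np.degrees((r.inv()*rot).as_rotvec()),2)
E
python3 - <<'E'
from h import *
k=.64
for n,u,v,z in [("rackc",410,320,.006),("",402,360,.006),("",516,395,.006),("",525,352,.006),
 ("rest",569,350,0),("",575,391,0),("",627,345,0),("wide tab",454,350,.153),("narrow tab",518,368,.125),("canister",449,234,.092),("nut",359,281,.03),("base",157,302,.005),("",218,316,.005),("",205,375,.005),("",141,361,.005),("coltop",74,315,.364)]:
    print(n,onz("top",u*k,v*k,z).round(3))
print("lens",tri(ray("top",186*k,339*k),ray("side",379*k,375*k)))
E
```

```text
rackc [0.576 0.051 0.006]
 [0.497 0.065 0.006]
 [ 0.434 -0.157  0.006]
 [ 0.517 -0.175  0.006]
rest [ 0.523 -0.263  0.   ]
 [ 0.443 -0.273  0.   ]
 [ 0.535 -0.378  0.   ]
wide tab [ 0.51  -0.023  0.153]
narrow tab [ 0.482 -0.137  0.125]
canister [ 0.729 -0.018  0.092]
nut [0.648 0.152 0.03 ]
base [0.603 0.553 0.005]
 [0.577 0.431 0.005]
 [0.461 0.449 0.005]
 [0.486 0.576 0.005]
coltop [0.534 0.51  0.364]
lens (array([0.51422255, 0.41149426, 0.21639912]), [0.0010823610900873306, 0.0010823610900873302])
```

Emit:
{"api": "step_arm", "payload": {
  "increments": [
    {"delta_pos": [4,-2,-2.5],"dr": [0,0,3],"fingers": -1},
    {"delta_pos": [9,-5,-5],"dr": [0,0,6],"fingers": -1},
    {"delta_pos": [14,-7.5,-7],"dr": [0,0,10],"fingers": -1},
    {"delta_pos": [19,-10,-9],"dr": [0,0,13],"fingers": -1},
    {"delta_pos": [24,-12.5,-10],"dr": [0,0,16],"fingers": -1}
  ]
}}

```text
time: 0.72
tool_pos: [0.342, -0.3173, 0.3277]
tool_rot: [3.14, -0.001, -0.003]
contact_force: [0.3, 0.2, -1.0]
opening: 0.0917
grip_force: 0.0
```

Run:
```python
from h import *
im,p=snap("wrist","w1"); print(np.round(p["T"],3).tolist()); s=robot.observe(); print(s["time"],rel([.44,-.2,.32],R.from_euler("xyz",[np.pi,0,0])))
```

```text
[[-0.002, -0.969, -0.246, 0.408], [-1.0, 0.003, -0.001, -0.318], [0.002, 0.246, -0.969, 0.486], [0.0, 0.0, 0.0, 1.0]]
0.775 (array([  9.38, -11.3 ,   0.92]), array([-0.05, -0.28, -0.01]))
```

Emit:
{"api": "step_arm", "payload": {
  "increments": [
    {"delta_pos": [2.5,-4,0],"dr": [0,0,0],"fingers": -1},
    {"delta_pos": [5.5,-8,0],"dr": [0,0,0],"fingers": -1},
    {"delta_pos": [8,-12,0],"dr": [0,0,0],"fingers": -1},
    {"delta_pos": [10,-15,0],"dr": [0,0,0],"fingers": -1},
    {"delta_pos": [10,-15,0],"dr": [0,0,0],"fingers": -1}
  ]
}}

```text
time: 1.4
tool_pos: [0.4415, -0.1669, 0.3263]
tool_rot: [-3.141, 0.001, 0.003]
contact_force: [0.3, -0.6, -0.0]
opening: 0.0917
grip_force: 0.0
```

Run:
```python
from h import *
im,p=snap("wrist","w2"); s=robot.observe(); print(s["time"],s["tool_pos"])
a=cv2.imread("pics/raw_w1.png")
cv2.imwrite("pics/w1.png",cv2.resize(a,(800,600),interpolation=cv2.INTER_CUBIC))
cv2.imwrite("pics/w2.png",cv2.resize(im,(800,600),interpolation=cv2.INTER_CUBIC))
```

```text
1.45 [ 0.44095773 -0.1680188   0.32628279]
```

View pics/w2.png

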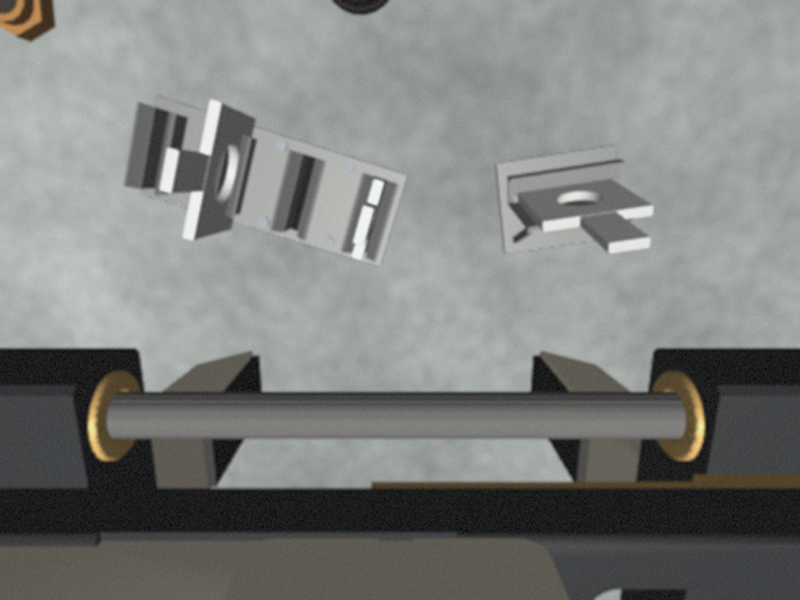

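View pics/w1.png

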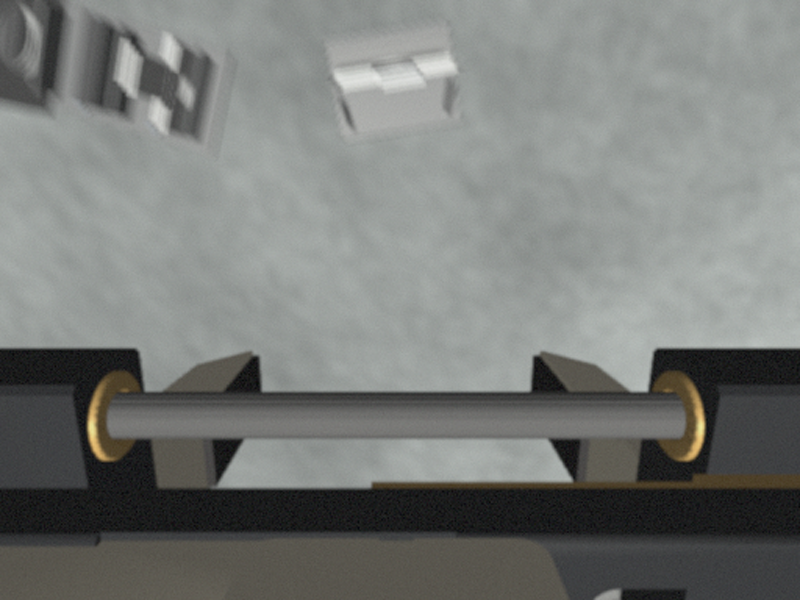

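w2 shows the rest's plate leaning towards the robot (tab end (607–650, 237–252), body top edge (541,222)–(652,215)), and the rack's base corners (408,175), (378,265), (157,95); the wide plate's tab top is at (170,170). w1 is motion-blurred, so I'll fit w2 with the top view.

```bash
cat >> h.py <<'E'
from scipy.optimize import least_squares
def fit(obs,x0,tilt=0.,k=.64):
    """obs: (params, u, v, [mm body point]); solves x,y,z,yaw (tilt about own x, rad)"""
    def X(q,m): return np.array(q[:3])+(R.from_euler("z",q[3])*R.from_euler("x",tilt)).apply(np.array(m)/1000)
    f=lambda q: np.concatenate([proj(p,X(q,m))-np.array([u,v])*k for p,u,v,m in obs])
    s=least_squares(f,x0,loss="soft_l1"); return s.x,f(s.x).reshape(-1,2).round(1).tolist()
E
python3 - <<'E'
from h import *
w=load("w2"); t=viewer.camera_params("top")
pl=[(w,541,222,[-42,4,78]),(w,652,206,[42,4,78]),(w,652,215,[42,-4,78]),(w,544,231,[-42,-4,78]),(w,607,243,[-14,4,133]),(w,650,237,[14,4,133]),(w,650,247,[14,-4,133]),(w,611,252,[-14,-4,133]),(w,578,197,[0,4,39])]
q,r=fit(pl,[.49,-.32,.022,-1.5],np.radians(15)); print("plate",q.round(4),np.degrees(q[3]),r)
rk=[(w,408,175,[45,-118,6]),(w,378,265,[-45,-118,6]),(w,157,95,[45,118,6]),(t,410,320,[45,118,6]),(t,402,360,[-45,118,6]),(t,516,395,[-45,-118,6]),(t,525,352,[45,-118,6])]
wd=[(w,209,98,[52,36,98]),(w,222,102,[52,28,98]),(w,183,238,[-52,36,98]),(w,195,240,[-52,28,98]),(w,165,148,[14,36,153]),(w,179,150,[14,28,153]),(w,174,192,[-14,28,153]),(w,160,190,[-14,36,153])]
for n,o in (("rack",rk),("wide",wd),("both",rk+wd)):
    q,r=fit(o,[.506,-.054,0,-.27]); print(n,q.round(4),np.degrees(q[3]),r)
E
```

```text
plate [ 0.501  -0.3194  0.0209 -1.4178] -81.23517718646997 [[0.9, -0.3], [0.3, -0.7], [-0.4, -0.1], [-1.0, 0.1], [0.9, -0.3], [0.3, -0.4], [-0.5, 0.2], [-2.1, 1.0], [0.6, 0.8]]
rack [ 0.5056 -0.0522 -0.003  -0.2902] -16.62541813603886 [[-0.5, -0.8], [1.3, 0.0], [-0.1, 0.2], [0.9, -1.9], [-2.8, 0.3], [-1.7, 1.6], [0.7, 0.8]]
wide [ 0.5057 -0.0531  0.001  -0.2762] -15.824722615536345 [[0.4, 0.3], [-1.0, -0.2], [0.9, -0.4], [-0.3, 0.2], [1.2, -1.0], [0.2, 0.0], [-1.3, 1.0], [-0.2, 0.0]]
both [ 0.5055 -0.0525 -0.0006 -0.2857] -16.368655109749593 [[-0.3, -1.2], [1.7, 0.0], [-0.9, 0.3], [0.9, -1.8], [-2.7, 0.5], [-1.3, 1.5], [1.0, 0.6], [0.8, 0.6], [-0.6, 0.2], [0.5, -0.7], [-0.6, -0.1], [1.4, -1.0], [0.4, 0.1], [-1.4, 0.9], [-0.2, -0.1]]
```

```bash
cat >> h.py <<'E'
def tool(yaw,tilt=0.): return R.from_euler("z",yaw)*R.from_euler("x",tilt)*R.from_euler("y",np.pi)
O=np.array([.501,-.3194,.021]); Yp=-1.418; Tt=np.radians(15); Zp=(R.from_euler("z",Yp)*R.from_euler("x",Tt)).apply([0,0,1])
E
python3 - <<'E'
from h import *
print(rel(O+.2*Zp,tool(Yp,Tt)),tool(Yp,Tt).as_euler("xyz"),O+.2*Zp)
E
```

```text
(array([ 0.87, 15.93, 11.21]), array([-11.14,  12.94, -98.01])) [2.87979327 0.         1.72359265] [ 0.44983927 -0.32727858  0.21418517]
```

Emit:
{"api": "step_arm", "payload": {
  "increments": [
    {"delta_pos": [0,2,0.5],"dr": [-1.1,1.3,-9.8],"fingers": -1},
    {"delta_pos": [0.2,5,2],"dr": [-2.2,2.6,-19.6],"fingers": -1},
    {"delta_pos": [0.4,8,4],"dr": [-3.3,3.9,-29.4],"fingers": -1},
    {"delta_pos": [0.6,11,5.5],"dr": [-4.5,5.2,-39.2],"fingers": -1},
    {"delta_pos": [0.8,13,7],"dr": [-5.6,6.5,-49],"fingers": -1}
  ]
}}

```text
time: 2.08
tool_pos: [0.4476, -0.3009, 0.2559]
tool_rot: [3.009, -0.06, 0.864]
contact_force: [-0.5, 0.2, -0.3]
opening: 0.0918
grip_force: 0.0
```

Run:
```python
from h import *
print(rel(O+.2*Zp,tool(Yp,Tt)),robot.observe()["qpos"])
```

```text
(array([-2.1 ,  1.33,  4.27]), array([ -5.46,   6.52, -48.93])) [-0.77452998  0.26778759  1.55713984  0.0731372   1.18886648 -0.08655449]
```

Emit:
{"api": "step_arm", "payload": {
  "increments": [
    {"delta_pos": [-0.4,0.3,1],"dr": [-1.1,1.3,-9.8],"fingers": -1},
    {"delta_pos": [-0.9,0.6,2],"dr": [-2.2,2.6,-19.6],"fingers": -1},
    {"delta_pos": [-1.3,0.8,3],"dr": [-3.3,3.9,-29.4],"fingers": -1},
    {"delta_pos": [-1.7,1.1,4],"dr": [-4.4,5.2,-39.2],"fingers": -1},
    {"delta_pos": [-2.1,1.3,4.3],"dr": [-5.5,6.5,-48.9],"fingers": -1}
  ]
}}

```text
time: 2.7
tool_pos: [0.4494, -0.3258, 0.2137]
tool_rot: [2.88, -0.001, 1.724]
contact_force: [-0.7, 0.2, 0.8]
opening: 0.092
grip_force: 0.0
```

Run:
```python
from h import *
im,p=snap("wrist","w3"); cv2.imwrite("pics/w3.png",cv2.resize(im,(800,600),interpolation=cv2.INTER_CUBIC))
print(rel(O+.093*Zp,tool(Yp,Tt)),robot.observe()["qpos"],robot.observe()["time"])
PR=R.from_euler("z",Yp)*R.from_euler("x",Tt)
for m in ([14,4,133],[-14,4,133],[14,-4,133],[-14,-4,133],[42,4,78],[-42,4,78]): print(m,(proj(p,O+PR.apply(np.array(m)/1000))/.64).round())
```

```text
(array([-0.09,  0.08, 10.64]), array([ 0.03, -0.05,  0.38])) [-0.89889049  0.31889945  1.62900375  0.25916651  1.07643945 -1.16855328] 2.75
[14, 4, 133] [403. 356.]
[-14, 4, 133] [404. 299.]
[14, -4, 133] [387. 356.]
[-14, -4, 133] [386. 299.]
[42, 4, 78] [402. 369.]
[-42, 4, 78] [402. 227.]
```

View pics/w3.png

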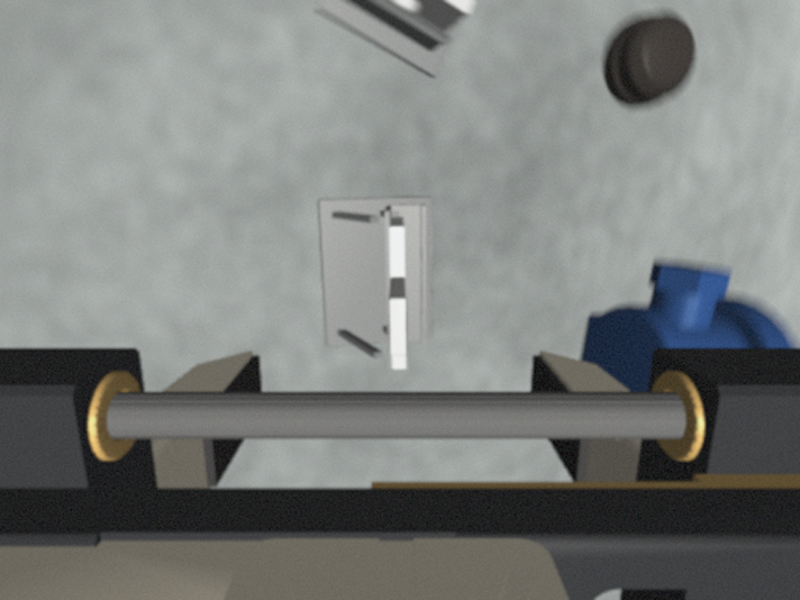

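The tab's top is at (398, 298–356), within about 1 mm of prediction. Descending and gripping.

Emit:
{"api": "step_arm", "payload": {
  "increments": [
    {"delta_pos": [-0.1,0.2,3.5],"dr": [0,0,0.4],"fingers": -0.8},
    {"delta_pos": [-0.1,0.2,7.5],"dr": [0,0,0.4],"fingers": -0.5},
    {"delta_pos": [-0.1,0.2,10],"dr": [0,0,0.4],"fingers": 0},
    {"delta_pos": [-0.1,0.2,10.6],"dr": [0,0,0.4],"fingers": 0.4},
    {"delta_pos": [-0.1,0.2,10.6],"dr": [0,0,0.4],"fingers": 0.6}
  ],
  "newtons": 35
}}

```text
time: 3.38
tool_pos: [0.4798, -0.3219, 0.1131]
tool_rot: [2.879, -0.002, 1.711]
contact_force: [-0.5, -1.3, 0.2]
opening: 0.0477
grip_force: 0.0
```

Emit:
{"api": "step_arm", "payload": {
  "increments": [
    {"delta_pos": [0,0,0],"dr": [0,0,0],"fingers": 0.75},
    {"delta_pos": [0,0,0],"dr": [0,0,0],"fingers": 0.85},
    {"delta_pos": [0,0,0],"dr": [0,0,0],"fingers": 1},
    {"delta_pos": [0,0,0],"dr": [0,0,0],"fingers": 1},
    {"delta_pos": [0,0,0],"dr": [0,0,0],"fingers": 1}
  ]
}}

```text
time: 4.0
tool_pos: [0.4798, -0.3213, 0.1129]
tool_rot: [2.879, -0.002, 1.713]
contact_force: [-3.5, -0.7, 2.7]
opening: 0.0079
grip_force: 35.0
```

Emit:
{"api": "step_arm", "payload": {
  "increments": [
    {"delta_pos": [0,0.1,-1],"dr": [0,0,0],"fingers": 1},
    {"delta_pos": [0,0.2,-3.5],"dr": [0,0,0],"fingers": 1},
    {"delta_pos": [0,0.3,-7.5],"dr": [0,0,0],"fingers": 1},
    {"delta_pos": [0,0.3,-12],"dr": [0,0,0],"fingers": 1},
    {"delta_pos": [0,0.3,-17],"dr": [0,0,0],"fingers": 1}
  ]
}}

```text
time: 4.62
tool_pos: [0.4385, -0.3268, 0.2785]
tool_rot: [2.88, -0.004, 1.713]
contact_force: [1.5, 0.2, -4.6]
opening: 0.0081
grip_force: 35.0
```

```bash
cat >> h.py <<'E'
RK=np.array([.5055,-.0525,0]); Yr=-.283
def rk(x,y,z): return RK+R.from_euler("z",Yr).apply([x,y,z])
E
python3 - <<'E'
from h import *
print((np.array([.4798,-.3213,.1129])-O)@Zp, rk(0,.096,.006))
print(rel([.52,-.05,.33],tool(Yr)),rel(rk(0,.096,.25),tool(Yr)),robot.observe()["qpos"])
E
```

```text
0.09426646692142325 [0.53230681 0.03968132 0.006     ]
(array([26.27, 12.88, -1.77]), array([ 13.43,   8.34, -65.29])) (array([34.94, 13.21,  6.64]), array([ 13.43,   8.34, -65.29])) [-0.91571655  0.25265202  1.53553497  0.24273096  1.23614839 -1.12371753]
```

Emit:
{"api": "step_arm", "payload": {
  "increments": [
    {"delta_pos": [3,1.5,-2],"dr": [1.9,1.2,-9.3],"fingers": 1},
    {"delta_pos": [7,3.5,-2.5],"dr": [3.8,2.4,-18.6],"fingers": 1},
    {"delta_pos": [11,5.5,-2.5],"dr": [5.8,3.6,-28],"fingers": 1},
    {"delta_pos": [15,7.5,-2],"dr": [7.7,4.8,-37.3],"fingers": 1},
    {"delta_pos": [19,9.5,-2],"dr": [9.6,6,-46.6],"fingers": 1}
  ]
}}

```text
time: 5.25
tool_pos: [0.498, -0.1256, 0.3219]
tool_rot: [3.071, 0.03, 2.536]
contact_force: [1.1, -0.1, -4.0]
opening: 0.0076
grip_force: 35.0
```

Run:
```python
from h import *
print(rel(rk(0,.096,.25),tool(Yr)),robot.observe()["qpos"])
```

```text
(array([ 6.8 , 15.01,  8.07]), array([  3.75,   2.35, -18.41])) [-0.43719179  0.2322825   1.41803615  0.06542913  1.45027903 -1.40998082]
```

Emit:
{"api": "step_arm", "payload": {
  "increments": [
    {"delta_pos": [1.5,3.5,0.5],"dr": [0.9,0.6,-4.6],"fingers": 1},
    {"delta_pos": [3.4,7.5,0.8],"dr": [1.9,1.2,-9.2],"fingers": 1},
    {"delta_pos": [5.4,12,1.5],"dr": [2.8,1.8,-13.8],"fingers": 1},
    {"delta_pos": [6.6,14.6,4],"dr": [3.7,2.3,-18.4],"fingers": 1},
    {"delta_pos": [6.8,15,6],"dr": [3.7,2.3,-18.4],"fingers": 1}
  ]
}}

```text
time: 5.88
tool_pos: [0.5318, 0.0395, 0.2699]
tool_rot: [3.14, 0.002, 2.857]
contact_force: [-0.5, -1.0, -4.4]
opening: 0.0075
grip_force: 35.0
```

Emit:
{"api": "step_arm", "payload": {
  "increments": [
    {"delta_pos": [0,0,0.2],"dr": [0,0,0],"fingers": 1},
    {"delta_pos": [0,0,1],"dr": [0,0,0],"fingers": 1},
    {"delta_pos": [0,0,2],"dr": [0,0,0],"fingers": 1},
    {"delta_pos": [0,0,2],"dr": [0,0,0],"fingers": 1},
    {"delta_pos": [0,0,2],"dr": [0,0,0],"fingers": 1}
  ]
}}

```text
time: 6.5
tool_pos: [0.5322, 0.0367, 0.2513]
tool_rot: [3.14, 0.004, 2.853]
contact_force: [-0.1, -0.3, -4.5]
opening: 0.0079
grip_force: 35.0
```

Run:
```python
from h import *
print(rel(rk(0,.096,.1005),tool(Yr)),robot.observe()["time"])
im,p=snap("wrist","w4"); top,pt=snap("top","t4"); sd,ps=snap("side","s4")
c=cv2.resize(im[0:230],(800,368),interpolation=cv2.INTER_CUBIC)
a=cv2.resize(top[190:260,245:345],(400,230),interpolation=cv2.INTER_CUBIC); b=cv2.resize(sd[130:230,250:350],(230,230),interpolation=cv2.INTER_CUBIC)
low=np.zeros((230,800,3),np.uint8); low[:,:400]=a; low[:,410:640]=b
cv2.imwrite("pics/m4.png",np.vstack([c,low]))
```

```text
(array([ 0.14,  0.27, 15.08]), array([ 0.09,  0.21, -0.32])) 6.5
```

View pics/m4.png

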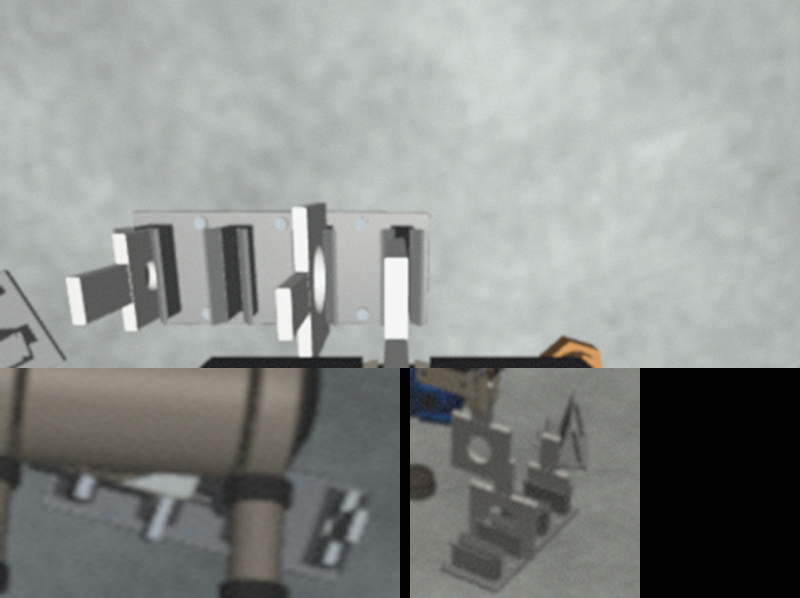

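The wrist crop shows the held plate at (397,300) above slot 3, whose channel spans about (383–428); the wide and narrow plates stand in their slots. I'll refit the rack from this view.

Run:
```python
from h import *
p=load("w4"); f=lambda u,v,m:(p,u/1.5625,v/1.6,m)
b=[f(430,213,[-45,118,6]),f(428,325,[45,118,6]),f(134,211,[-45,-118,6])]
wd=[f(294,207,[-52,28,98]),f(307,207,[-52,36,98]),f(278,289,[-14,28,153]),f(292,287,[-14,36,153]),f(279,340,[14,28,153]),f(292,340,[14,36,153])]
nr=[f(69,278,[-14,-100,125]),f(82,278,[-14,-92,125]),f(73,324,[14,-100,125]),f(115,233,[-33,-100,70]),f(127,233,[-33,-92,70])]
for o in (b,wd,nr,b+wd+nr):
    q,r=fit(o,[.506,-.054,0,-.28],k=1); print(q.round(4),np.degrees(q[3]),r)
q[2]=0
X=lambda m:q[:3]+R.from_euler("z",q[3]).apply(np.array(m)/1000)
print("slot3",X([0,96,6]))
for y in (84,96,108): print(y,proj(p,X([-35,y,48]))*[1.5625,1.6])
o,rr=pose(); print(o,"held plate top edges", [(proj(p,o+rr.apply(np.array([x,y,94.3-78])/1000))*[1.5625,1.6]).round() for x in(-42,42) for y in(-4,4)])
print("rel rack", R.from_euler("z",-q[3]).apply(o-q[:3])*1000)
```

```text
[ 5.069e-01 -5.040e-02 -3.000e-04 -2.956e-01] -16.935660713152377 [[0.2, 0.1], [-0.2, -0.2], [-0.1, 0.1]]
[ 5.057e-01 -5.030e-02  3.000e-04 -3.016e-01] -17.27975532181469 [[0.2, 0.1], [0.2, 0.2], [-1.0, -0.9], [-0.2, 0.5], [-0.1, -0.1], [1.1, 0.1]]
[ 0.5087 -0.0515 -0.0009 -0.3222] -18.458138579383448 [[-0.9, -0.8], [-0.4, -0.5], [0.5, 0.2], [0.4, 0.5], [0.3, 0.7]]
[ 0.5063 -0.0505 -0.0012 -0.296 ] -16.95674182335245 [[-0.0, -0.3], [-0.4, -0.7], [0.0, -0.4], [0.1, 0.6], [0.1, 0.6], [-0.8, -0.6], [0.0, 0.7], [0.3, 0.0], [1.5, 0.1], [-0.9, -0.8], [-0.4, -0.7], [1.3, 0.2], [-0.1, 0.5], [-0.2, 0.6]]
slot3 [0.53433877 0.04128602 0.006     ]
84 [386.43721495 230.03763425]
96 [403.11742799 230.16152346]
108 [419.79472939 230.28539105]
[0.53227331 0.0368446  0.25141733] held plate top edges [array([387., 474.]), array([407., 474.]), array([386., 255.]), array([408., 255.])]
rel rack [ -0.68032387  91.14928116 251.41732881]
```

```bash
cat >> h.py <<'E'
RK=np.array([.5063,-.0505,0]); Yr=-.295
E
python3 - <<'E'
from h import *
for _ in range(2): print(rel(rk(0,.096,.1003),tool(Yr)),pose()[0],pose()[1].as_euler("xyz"))
E
```

```text
(array([ 0.  ,  0.46, 15.11]), array([0.09, 0.23, 0.39])) [0.53227331 0.0368446  0.25141733] [3.13997561 0.00393806 2.85332863]
(array([ 0.  ,  0.46, 15.11]), array([0.09, 0.23, 0.39])) [0.53227331 0.0368446  0.25141733] [3.13997561 0.00393806 2.85332863]
```

Emit:
{"api": "step_arm", "payload": {
  "increments": [
    {"delta_pos": [0,0.2,1],"dr": [0.1,0.2,0.4],"fingers": 1},
    {"delta_pos": [0,0.45,4],"dr": [0.1,0.2,0.4],"fingers": 1},
    {"delta_pos": [0,0.45,7.5],"dr": [0.1,0.2,0.4],"fingers": 1},
    {"delta_pos": [0,0.45,9.2],"dr": [0.1,0.2,0.4],"fingers": 1},
    {"delta_pos": [0,0.45,9.5],"dr": [0.1,0.2,0.4],"fingers": 1}
  ]
}}

```text
time: 7.28
tool_pos: [0.5328, 0.0415, 0.1543]
tool_rot: [-3.141, -0.004, 2.846]
contact_force: [-0.0, -0.0, -3.2]
opening: 0.0078
grip_force: 35.0
```

Run:
```python
from h import *
print(rel(rk(0,.096,.1003),tool(Yr)))
im,p=snap("wrist","w5"); print(rel(rk(0,.096,.1003),tool(Yr)))
cv2.imwrite("pics/w5.png",cv2.resize(im[20:250],(800,359),interpolation=cv2.INTER_CUBIC))
X=lambda m:rk(*(np.array(m)/1000))
for m in ([-35,84,48],[-35,108,48],[-35,90,6],[-35,102,6],[-45,118,6],[-45,-118,6],[-52,28,98],[-52,36,98]): print(m,(proj(p,X(m))*1.5625-[0,31]).round())
```

```text
(array([-0.16,  0.03,  5.4 ]), array([-0.06, -0.21, -0.01]))
(array([-0.1 ,  0.02,  5.48]), array([-0.04, -0.12, -0.01]))
[-35, 84, 48] [374. 212.]
[-35, 108, 48] [420. 212.]
[-35, 90, 6] [387. 205.]
[-35, 102, 6] [407. 205.]
[-45, 118, 6] [433. 188.]
[-45, -118, 6] [ 46. 188.]
[-52, 28, 98] [238. 186.]
[-52, 36, 98] [256. 186.]
```

View pics/w5.png

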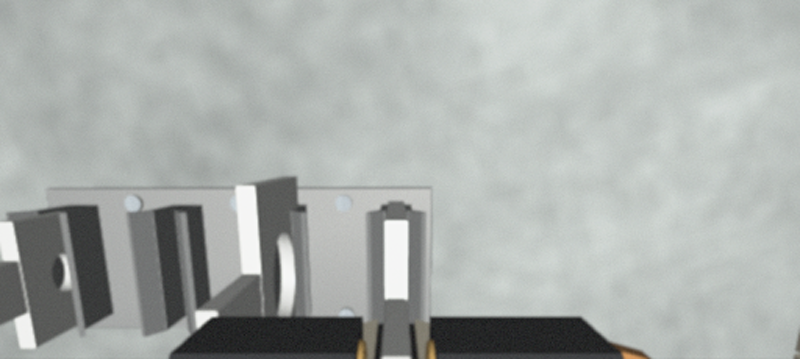

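The plate (384–409) is centred in slot 3's flare (368–425). Lowering slowly.

Emit:
{"api": "step_arm", "payload": {
  "increments": [
    {"delta_pos": [-0.1,0,1],"dr": [0,-0.1,0],"fingers": 1},
    {"delta_pos": [-0.1,0,2.2],"dr": [0,-0.1,0],"fingers": 1},
    {"delta_pos": [-0.1,0,3.5],"dr": [0,-0.1,0],"fingers": 1},
    {"delta_pos": [-0.1,0,4.6],"dr": [0,-0.1,0],"fingers": 1},
    {"delta_pos": [-0.1,0,5.1],"dr": [0,-0.1,0],"fingers": 1}
  ]
}}

```text
time: 7.95
tool_pos: [0.5342, 0.041, 0.104]
tool_rot: [-3.141, 0.0, 2.846]
contact_force: [0.0, 0.7, -5.2]
opening: 0.0078
grip_force: 35.0
```

Emit:
{"api": "step_arm", "payload": {
  "increments": [
    {"delta_pos": [0,0,0.1],"dr": [0,0,0],"fingers": 1},
    {"delta_pos": [0,0,0.2],"dr": [0,0,0],"fingers": 1},
    {"delta_pos": [0,0,0.3],"dr": [0,0,0],"fingers": 1},
    {"delta_pos": [0,0,0.35],"dr": [0,0,0],"fingers": 1},
    {"delta_pos": [0,0,0.35],"dr": [0,0,0],"fingers": 1}
  ]
}}

```text
time: 8.57
tool_pos: [0.5347, 0.041, 0.1016]
tool_rot: [-3.141, 0.002, 2.846]
contact_force: [-0.2, 0.2, -5.0]
opening: 0.0077
grip_force: 35.0
```

Emit:
{"api": "step_arm", "payload": {
  "increments": [
    {"delta_pos": [0,0,0.05],"dr": [0,0,0],"fingers": 1},
    {"delta_pos": [0,0,0.1],"dr": [0,0,0],"fingers": 1},
    {"delta_pos": [0,0,0.15],"dr": [0,0,0],"fingers": 1},
    {"delta_pos": [0,0,0.15],"dr": [0,0,0],"fingers": 1},
    {"delta_pos": [0,0,0.15],"dr": [0,0,0],"fingers": 1}
  ]
}}

```text
time: 9.2
tool_pos: [0.5346, 0.041, 0.1]
tool_rot: [-3.141, 0.001, 2.847]
contact_force: [0.6, -0.5, -5.0]
opening: 0.0079
grip_force: 35.0
```

Emit:
{"api": "step_arm", "payload": {
  "increments": [
    {"delta_pos": [0,0,0.05],"dr": [0,0,0],"fingers": 1},
    {"delta_pos": [0,0,0.1],"dr": [0,0,0],"fingers": 1},
    {"delta_pos": [0,0,0.15],"dr": [0,0,0],"fingers": 1},
    {"delta_pos": [0,0,0.15],"dr": [0,0,0],"fingers": 1},
    {"delta_pos": [0,0,0.15],"dr": [0,0,0],"fingers": 1}
  ]
}}

```text
time: 9.82
tool_pos: [0.5351, 0.0409, 0.0996]
tool_rot: [3.142, 0.003, 2.847]
contact_force: [-0.6, -0.1, 5.2]
opening: 0.0078
grip_force: 35.0
```

Emit:
{"api": "step_arm", "payload": {
  "increments": [
    {"delta_pos": [0,0,0],"dr": [0,0,0],"fingers": 0.75},
    {"delta_pos": [0,0,0],"dr": [0,0,0],"fingers": 0.6},
    {"delta_pos": [0,0,0],"dr": [0,0,0],"fingers": 0.5},
    {"delta_pos": [0,0,-0.3],"dr": [0,0,0],"fingers": 0.5},
    {"delta_pos": [0,0,-1.5],"dr": [0,0,0],"fingers": 0.5}
  ]
}}

```text
time: 10.45
tool_pos: [0.5342, 0.041, 0.1135]
tool_rot: [-3.141, -0.0, 2.846]
contact_force: [-0.1, -0.0, 0.2]
opening: 0.0231
grip_force: 0.0
```

Emit:
{"api": "step_arm", "payload": {
  "increments": [
    {"delta_pos": [0,0,-2],"dr": [0,0,0],"fingers": 0.5},
    {"delta_pos": [0,0,-5],"dr": [0,0,0],"fingers": 0.5},
    {"delta_pos": [0,0,-8],"dr": [0,0,0],"fingers": 0.5},
    {"delta_pos": [0,0,-9.5],"dr": [0,0,0],"fingers": 0.5},
    {"delta_pos": [0,0,-10],"dr": [0,0,0],"fingers": 0.5}
  ]
}}

```text
time: 11.08
tool_pos: [0.5347, 0.0411, 0.2144]
tool_rot: [3.142, 0.003, 2.847]
contact_force: [0.8, 0.1, -0.3]
opening: 0.0229
grip_force: 0.0
```

Run:
```python
from h import *
print(robot.observe()["time"],rel(rk(0,.032,.215),tool(Yr)),rel(rk(0,.032,.113),tool(Yr)))
```

```text
11.075 (array([ 0.05, -6.39, -0.06]), array([ 0.  ,  0.16, -0.  ])) (array([ 0.08, -6.39, 10.14]), array([ 0.  ,  0.16, -0.  ]))
```

Emit:
{"api": "step_arm", "payload": {
  "increments": [
    {"delta_pos": [0,-1.5,0],"dr": [0,0.1,0],"fingers": 0.3},
    {"delta_pos": [0,-4,0],"dr": [0,0.1,0],"fingers": 0.3},
    {"delta_pos": [0,-6,0],"dr": [0,0.1,0],"fingers": 0.3},
    {"delta_pos": [0,-6.4,0],"dr": [0,0.1,0],"fingers": 0.3},
    {"delta_pos": [0,-6.4,0],"dr": [0,0.1,0],"fingers": 0.3}
  ]
}}

```text
time: 11.7
tool_pos: [0.5156, -0.0204, 0.213]
tool_rot: [-3.141, -0.002, 2.846]
contact_force: [0.6, 0.5, 0.1]
opening: 0.0319
grip_force: 0.0
```

Run:
```python
from h import *
im,p=snap("wrist","w6"); cv2.imwrite("pics/w6.png",cv2.resize(im[20:250],(800,359),interpolation=cv2.INTER_CUBIC))
X=lambda m:rk(*(np.array(m)/1000))
for m in ([-14,28,153],[-14,36,153],[14,28,153],[14,36,153],[-52,28,98],[-52,36,98],[-42,92,84],[-42,100,84],[-14,92,139],[-14,100,139]): print(m,(proj(p,X(m))*1.5625-[0,31]).round())
print(rel(rk(0,.032,.113),tool(Yr)))
```

```text
[-14, 28, 153] [389. 268.]
[-14, 36, 153] [406. 268.]
[14, 28, 153] [389. 326.]
[14, 36, 153] [406. 326.]
[-52, 28, 98] [390. 176.]
[-52, 36, 98] [405. 176.]
[-42, 92, 84] [502. 192.]
[-42, 100, 84] [516. 192.]
[-14, 92, 139] [523. 261.]
[-14, 100, 139] [540. 261.]
(array([0.000e+00, 1.000e-02, 1.001e+01]), array([-0.01, -0.07, -0.02]))
```

View pics/w6.png

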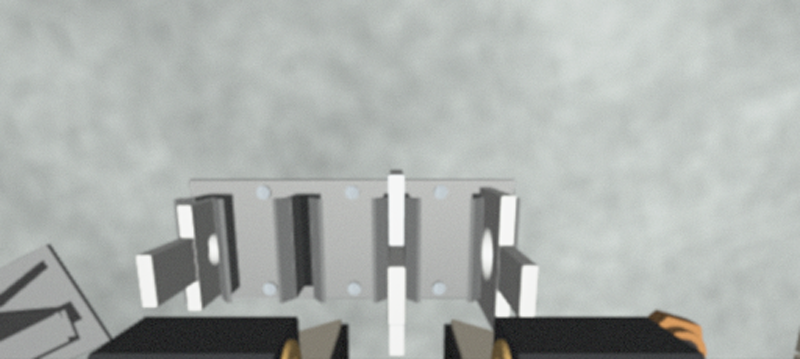

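The checked plate stands properly in slot 3 (body (508,195), tab (530,266)) and the wide tab (389–405, 267–325) is right under the gripper. Descending to grip it.

Emit:
{"api": "step_arm", "payload": {
  "increments": [
    {"delta_pos": [0,0,3],"dr": [0,0,0],"fingers": 0.3},
    {"delta_pos": [0,0,6.5],"dr": [0,0,0],"fingers": 0.3},
    {"delta_pos": [0,0,9.3],"dr": [0,0,0],"fingers": 0.4},
    {"delta_pos": [0,0,10],"dr": [0,0,0],"fingers": 0.6},
    {"delta_pos": [0,0,10],"dr": [0,0,0],"fingers": 0.75}
  ],
  "newtons": 45
}}

```text
time: 12.38
tool_pos: [0.5161, -0.0198, 0.1138]
tool_rot: [-3.141, -0.0, 2.847]
contact_force: [-0.1, -0.2, 0.9]
opening: 0.0138
grip_force: 0.0
```

Emit:
{"api": "step_arm", "payload": {
  "increments": [
    {"delta_pos": [0,0,0],"dr": [0,0,0],"fingers": 0.85},
    {"delta_pos": [0,0,0],"dr": [0,0,0],"fingers": 1},
    {"delta_pos": [0,0,0],"dr": [0,0,0],"fingers": 1},
    {"delta_pos": [0,0,0],"dr": [0,0,0],"fingers": 1},
    {"delta_pos": [0,0,0],"dr": [0,0,0],"fingers": 1}
  ]
}}

```text
time: 13.0
tool_pos: [0.5166, -0.0202, 0.1147]
tool_rot: [3.141, 0.002, 2.846]
contact_force: [-0.3, 0.2, 5.7]
opening: 0.0077
grip_force: 45.0
```

Emit:
{"api": "step_arm", "payload": {
  "increments": [
    {"delta_pos": [0,0,-0.3],"dr": [0,0,0],"fingers": 1},
    {"delta_pos": [0,0,-1.5],"dr": [0,0,0],"fingers": 1},
    {"delta_pos": [0,0,-3.5],"dr": [0,0,0],"fingers": 1},
    {"delta_pos": [0,0,-5.5],"dr": [0,0,0],"fingers": 1},
    {"delta_pos": [0,0,-7.5],"dr": [0,0,0],"fingers": 1}
  ]
}}

```text
time: 13.62
tool_pos: [0.5155, -0.0201, 0.1894]
tool_rot: [-3.141, -0.001, 2.846]
contact_force: [0.0, -0.5, -4.8]
opening: 0.008
grip_force: 45.0
```

Emit:
{"api": "step_arm", "payload": {
  "increments": [
    {"delta_pos": [0,0,-2],"dr": [0,0,0],"fingers": 1},
    {"delta_pos": [0,0,-4],"dr": [0,0,0],"fingers": 1},
    {"delta_pos": [0,0,-6],"dr": [0,0,0],"fingers": 1},
    {"delta_pos": [0,0,-8.5],"dr": [0,0,0],"fingers": 1},
    {"delta_pos": [0,0,-9.5],"dr": [0,0,0],"fingers": 1}
  ]
}}

```text
time: 14.25
tool_pos: [0.5161, -0.0202, 0.2851]
tool_rot: [-3.141, 0.002, 2.846]
contact_force: [-1.1, 0.2, -4.6]
opening: 0.0078
grip_force: 45.0
```

Run:
```python
import cv2, numpy as np
s=cv2.imread("pics/raw_side0.png"); t=cv2.imread("pics/raw_top0.png")
o=np.zeros((510,800,3),np.uint8)
o[:,:390]=cv2.resize(s[205:290,195:260],(390,510),interpolation=cv2.INTER_CUBIC)
o[:330,395:795]=cv2.resize(t[185:251,70:150],(400,330),interpolation=cv2.INTER_CUBIC)
o=np.clip(o.astype(float)*1.5,0,255).astype(np.uint8)
cv2.imwrite("pics/cam.png",o)
```

```text
(no output)
```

View pics/cam.png

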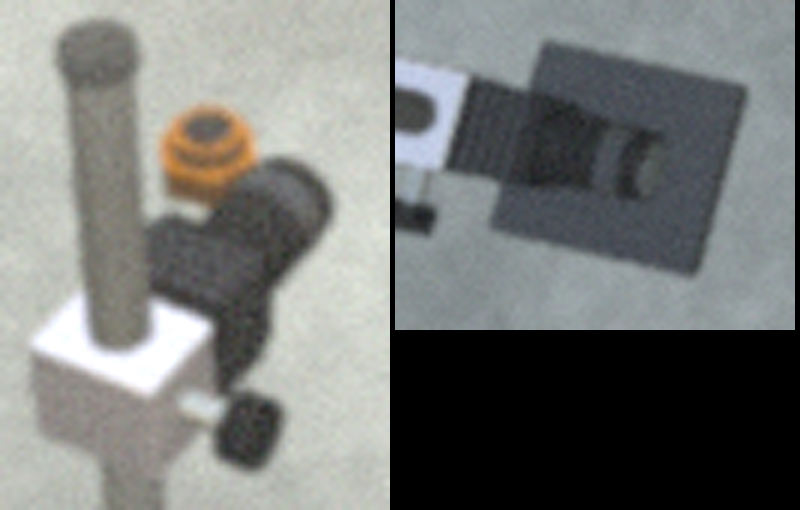

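Side crop: column top about (98,42), lens front rim reaching top row 158 and right column 332. Top crop: base corners (545,42), (747,88), (697,275), (493,227), glass centre about (651,166). I'll fit the stand jointly.

```bash
cat > stand.py <<'E'
from h import *
t=viewer.camera_params("top"); s=viewer.camera_params("side")
T=lambda u,v:np.array([(u-395)/5+70,v/5+185]); S=lambda u,v:np.array([u/6+195,v/6+205])
def X(q,m): return np.array([q[0],q[1],0])+R.from_euler("z",q[2]).apply(np.array(m))
B=[(-.065,.06),(-.065,-.06),(.065,-.06),(.065,.06)]  # guess order checked by residual
def f(q,full=False):
    r=[]
    for (u,v),(a,b) in zip([(747,88),(697,275),(493,227),(545,42)],[(-.065,-.06),(-.065,.06),(.065,.06),(.065,-.06)]): r.append(proj(t,X(q,[a,b,q[4]]))-T(u,v))
    for (u,v),(a,b) in zip([(294,531),(358,566),(404,508)],[(.065,-.06),(.065,.06),(-.065,.06)]): r.append((proj(s,X(q,[a,b,q[4]]))-np.array([u,v])*.64)*.5)
    r.append(proj(t,X(q,[0,0,.364]))-np.array([74,315])*.64); r.append(proj(s,X(q,[0,0,.364]))-S(98,42))
    r.append(proj(t,X(q,[-.113,0,q[3]]))-T(651,166))
    c=np.array([proj(s,X(q,[-.113,.017*np.cos(a),q[3]+.017*np.sin(a)])) for a in np.linspace(0,6.28,90)])
    r.append(np.array([c[:,0].max(),c[:,1].min()])-S(332,158))
    return np.array(r) if full else np.concatenate(r)
if __name__=="__main__":
    for sg in (0,np.pi):
        z=least_squares(lambda q:f(q),[.53,.505,1.37+sg,.216,.008],loss="soft_l1"); q=z.x
        print(z.cost,q.round(4),np.degrees(q[2]),f(q,True).round(1).tolist())
        print("lens",X(q,[-.113,0,q[3]]).round(4),"focus",X(q,[-.273,0,q[3]]).round(4))
E
python3 stand.py
```

```text
13.547576106455454 [ 0.5343  0.5089  1.3757  0.2139 -0.0044] 78.82338140136977 [[-0.8, -1.1], [-0.7, -0.6], [-0.7, 0.0], [-0.6, -0.6], [-1.6, 3.2], [0.0, 3.5], [-0.1, 0.9], [0.7, -0.0], [1.0, -2.4], [3.6, 0.1], [1.2, -0.5]]
lens [0.5124 0.398  0.2139] focus [0.4814 0.241  0.2139]
13.547576106458699 [ 5.3430e-01  5.0890e-01  7.6589e+00  2.1390e-01 -4.4000e-03] 438.8233831363743 [[-0.8, -1.1], [-0.7, -0.6], [-0.7, 0.0], [-0.6, -0.6], [-1.6, 3.2], [0.0, 3.5], [-0.1, 0.9], [0.7, -0.0], [1.0, -2.4], [3.6, 0.1], [1.2, -0.5]]
lens [0.5124 0.398  0.2139] focus [0.4814 0.241  0.2139]
```

The column, base and lens sightings disagree by about 10 mm, so I'll look at the lens from close by with the wrist camera (there is plenty of time).

```bash
cat >> h.py <<'E'
LOOK=R.from_euler("z",1.37)*R.from_euler("x",np.pi)*R.from_euler("y",np.radians(45))
E
python3 - <<'E'
from h import *
print(LOOK.apply([0,0,1]),LOOK.apply([1,0,0]))
a,b=rel([.45,.20,.30],LOOK); print(a,b,np.linalg.norm(b),pose()[0])
E
```

```text
[ 0.14103225  0.69289964 -0.70710678] [0.14103225 0.69289964 0.70710678]
[12.73 19.14 -1.51] [-33.03  36.44  79.9 ] 93.82358179050723 [ 0.516146   -0.02020243  0.28509696]
```

Emit:
{"api": "step_arm", "payload": {
  "increments": [
    {"delta_pos": [0.8,1.2,-1],"dr": [-3.3,3.6,8],"fingers": 1},
    {"delta_pos": [2,3.5,-2],"dr": [-6.6,7.3,16],"fingers": 1},
    {"delta_pos": [3.5,6,-2.5],"dr": [-9.9,10.9,24],"fingers": 1},
    {"delta_pos": [5,8,-2.5],"dr": [-13.2,14.6,32],"fingers": 1},
    {"delta_pos": [6.5,10,-2.5],"dr": [-16.5,18.2,40],"fingers": 1}
  ]
}}

```text
time: 14.88
tool_pos: [0.4825, 0.0949, 0.308]
tool_rot: [2.979, -0.391, 2.165]
contact_force: [0.3, 0.0, -4.5]
opening: 0.0077
grip_force: 45.0
```

Run:
```python
from h import *
print(rel([.45,.20,.30],LOOK),robot.observe()["qpos"])
```

```text
(array([9.43, 2.38, 5.21]), array([-16.54,  18.13,  39.55])) [-0.2161623   0.27270444  1.47387983  0.38620357  1.56925961 -0.8128497 ]
```

Emit:
{"api": "step_arm", "payload": {
  "increments": [
    {"delta_pos": [1.8,0.5,1],"dr": [-3.3,3.6,8],"fingers": 1},
    {"delta_pos": [3.8,1,2],"dr": [-6.6,7.3,16],"fingers": 1},
    {"delta_pos": [5.7,1.4,3],"dr": [-9.9,10.9,24],"fingers": 1},
    {"delta_pos": [7.5,1.9,4],"dr": [-13.2,14.6,32],"fingers": 1},
    {"delta_pos": [9.4,2.4,5.2],"dr": [-16.5,18.1,39.6],"fingers": 1}
  ]
}}

```text
time: 15.5
tool_pos: [0.4499, 0.1992, 0.2995]
tool_rot: [-3.141, -0.784, 1.369]
contact_force: [0.0, 0.5, -4.0]
opening: 0.0081
grip_force: 45.0
```

Emit:
{"api": "step_arm", "payload": {
  "increments": [
    {"delta_pos": [0,0,0],"dr": [0,0,0],"fingers": 1},
    {"delta_pos": [0,0,0],"dr": [0,0,0],"fingers": 1},
    {"delta_pos": [0,0,0],"dr": [0,0,0],"fingers": 1},
    {"delta_pos": [0,0,0],"dr": [0,0,0],"fingers": 1},
    {"delta_pos": [0,0,0],"dr": [0,0,0],"fingers": 1}
  ]
}}

```text
time: 16.12
tool_pos: [0.4504, 0.1991, 0.3003]
tool_rot: [3.138, -0.783, 1.377]
contact_force: [0.6, 0.2, -3.6]
opening: 0.0079
grip_force: 45.0
```

Run:
```python
from h import *
im,p=snap("wrist","w7"); print(pose()[0],robot.observe()["time"],robot.observe()["qpos"],[proj(p,x).round() for x in ([.514,.405,.215],[.534,.512,.364],[.534,.51,0])])
```

```text
[0.45036436 0.19915263 0.30024537] 16.175 [-0.24045404  0.14340647  1.85059967  0.81984668  1.3035256  -0.33783268] [array([272.,  92.]), array([ 276., -129.]), array([264., 144.])]
```

Emit:
{"api": "step_arm", "payload": {
  "increments": [
    {"delta_pos": [0,3,0],"dr": [0,0,0],"fingers": 1},
    {"delta_pos": [0,7,0],"dr": [0,0,0],"fingers": 1},
    {"delta_pos": [0,11,0],"dr": [0,0,0],"fingers": 1},
    {"delta_pos": [0,14,0],"dr": [0,0,0],"fingers": 1},
    {"delta_pos": [0,15,0],"dr": [0,0,0],"fingers": 1}
  ]
}}

```text
time: 16.8
tool_pos: [0.5985, 0.1695, 0.2998]
tool_rot: [3.14, -0.783, 1.375]
contact_force: [-1.2, 0.3, -5.4]
opening: 0.0078
grip_force: 45.0
```

Emit:
{"api": "step_arm", "payload": {
  "increments": [
    {"delta_pos": [0,0,0],"dr": [0,0,0],"fingers": 1},
    {"delta_pos": [0,0,0],"dr": [0,0,0],"fingers": 1},
    {"delta_pos": [0,0,0],"dr": [0,0,0],"fingers": 1},
    {"delta_pos": [0,0,0],"dr": [0,0,0],"fingers": 1},
    {"delta_pos": [0,0,0],"dr": [0,0,0],"fingers": 1}
  ]
}}

```text
time: 17.42
tool_pos: [0.5971, 0.17, 0.3008]
tool_rot: [3.138, -0.784, 1.377]
contact_force: [-0.3, -0.1, -5.2]
opening: 0.0079
grip_force: 45.0
```

Run:
```python
from h import *
im,p=snap("wrist","w8"); c=[proj(p,x).round().astype(int) for x in ([.514,.405,.215],[.534,.512,.364],[.534,.51,0])]; print(pose()[0],robot.observe()["time"],c)
a=cv2.imread("pics/raw_w7.png"); 
A=a[0:200,172:372]; u0=max(c[0][0]-100,0); B=im[0:200,u0:u0+200]; print(u0)
o=np.hstack([cv2.resize(x,(400,400),interpolation=cv2.INTER_CUBIC) for x in (A,B)])
# lens close-ups (x5)
f=lambda x,u,v:cv2.resize(x[v-20:v+20,u-40:u+40],(400,200),interpolation=cv2.INTER_CUBIC)
print("closeups",c[0])
o=np.vstack([o,np.hstack([f(a,272,92),f(im,c[0][0],c[0][1])])])
cv2.imwrite("pics/lens.png",np.clip(o*1.5,0,255).astype(np.uint8))
```

```text
[0.59721687 0.16999574 0.30072486] 17.475 [array([137,  92]), array([ 106, -128]), array([183, 144])]
37
closeups [137  92]
```

View pics/lens.png

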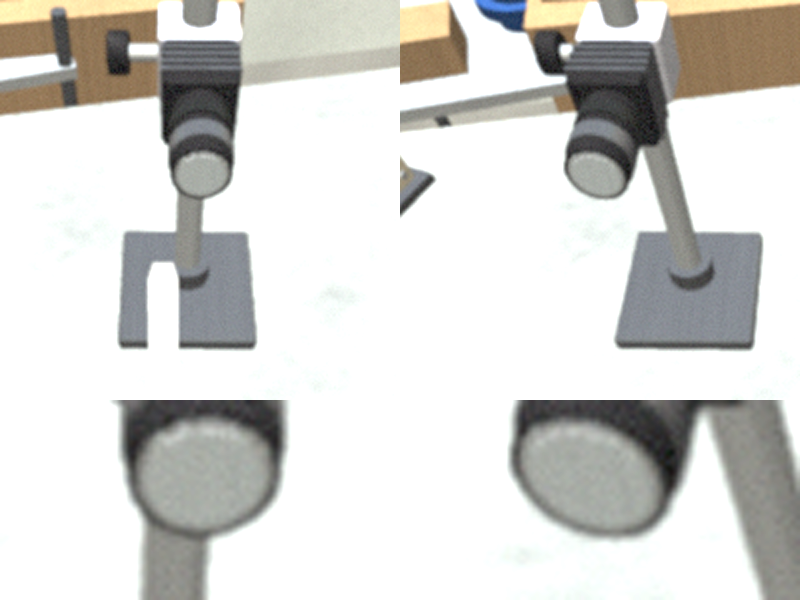

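Both wrist views show the lens glass clearly: centres at raw (273,87) and (135.6,86.8), with base corners at crop (124,234), (247,234), (255,344), (120,342) and (637,234), (761,234), (753,345), (617,342).

Run:
```python
from h import *
a,b=load("w7"),load("w8")
L,e=tri(ray("",273,87,a),ray("",135.6,86.8,b)); print("lens",L.round(4),e)
A=[(124,234),(247,234),(255,344),(120,342)]; B=[(637,234),(761,234),(753,345),(617,342)]
M=[[65,-60],[65,60],[-65,60],[-65,-60]]  # try signs
best=None
for sg in (1,-1):
    o=[(a,u/2+172,v/2,[m[0],-sg*m[1]*-1,0]) for (u,v),m in zip(A,M)]+[(b,(u-400)/2+37,v/2,[m[0],-sg*m[1]*-1,0]) for (u,v),m in zip(B,M)]
    q,r=fit(o,[.53,.51,.01,1.37],k=1); print(sg,q.round(4),np.degrees(q[3]),r)
print("foot",tri(ray("",268,134,a),ray("",182,135,b)))
P=[tri(ray("",u/2+172,v/2,a),ray("",(s-400)/2+37,t/2,b))[0] for (u,v),(s,t) in zip(A,B)]
print(np.round(P,3), [np.degrees(np.arctan2(*(P[i]-P[j])[[1,0]])) for i,j in ((0,3),(1,2),(0,1),(3,2))])
```

```text
lens [0.5144 0.405  0.2219] [0.0002546278709514736, 0.00025462787095156765]
1 [ 0.5383  0.5573 -0.0522 -0.0589] -3.372317230962575 [[62.9, 45.2], [-9.9, 1.4], [-73.2, -47.6], [0.1, -1.6], [66.5, 45.4], [-0.4, 1.6], [-56.6, -47.9], [10.5, -1.4]]
-1 [0.5353 0.508  0.0052 1.3708] 78.54185687690948 [[-0.5, -0.3], [-0.4, -0.0], [0.4, -0.3], [-1.1, 0.5], [1.2, -0.1], [0.8, 0.2], [0.4, -0.6], [-0.6, 0.7]]
foot (array([0.53763919, 0.49804279, 0.03814341]), [0.0006800871513097149, 0.0006800871513097164])
[[0.489 0.574 0.015]
 [0.605 0.553 0.012]
 [0.58  0.432 0.005]
 [0.466 0.455 0.008]] [np.float64(78.71004241233493), np.float64(78.4638556134405), np.float64(170.1230221622015), np.float64(168.74505838123568)]
```

Run:
```python
from h import *
a,b=load("w7"),load("w8"); t=viewer.camera_params("top"); s=viewer.camera_params("side")
rw=[ray("",273,87,a),ray("",135.6,86.8,b)]
rt=ray("",122,218,t); rs=ray("",242.6,240,s)
for n,r in (("wrist",rw),("w+top",rw+[rt]),("all",rw+[rt,rs]),("ts",[rt,rs])): print(n,tri(*r))
o,d=rw[0]
for y in (.395,.40,.405,.41): X=o+d*(y-o[1])/d[1]; print(X.round(4),"range",((np.linalg.inv(a["T"])@np.r_[X,1])[2]).round(4),"top",proj(t,X).round(1),"side",proj(s,X).round(1))
for z in (.01,.02): print("foot",z,onz("",190/2+172,264/2,z,a),onz("",290/2+37,272/2,z,b))
print("clamp col",tri(ray("",73.6,207,t),ray("",215,260.8,s)), "cap",tri(ray("",47.4,201.6,t),ray("",211.3,212,s)))
```

```text
wrist (array([0.51442191, 0.40504803, 0.22187255]), [0.0002546278709514736, 0.00025462787095156765])
w+top (array([0.51367152, 0.40219352, 0.22386449]), [0.00013725860894667964, 0.0014754680767212448, 0.0015101292617671117])
all (array([0.5138735 , 0.40824097, 0.21674139]), [0.0022666267808828912, 0.0023343623420254114, 0.004012284060969351, 0.0023927685894572187])
ts (array([0.51404421, 0.4062005 , 0.21172484]), [0.0009325056238402166, 0.0009325056238402851])
[0.5116 0.395  0.2304] range 0.3337 top [123.7 218.1] side [245.5 230.8]
[0.513 0.4   0.226] range 0.3401 top [122.3 217.7] side [244.2 233.5]
[0.5144 0.405  0.2216] range 0.3466 top [121.  217.2] side [242.9 236.3]
[0.5158 0.41   0.2172] range 0.353 top [119.7 216.7] side [241.6 239.1]
foot 0.01 [0.5437521  0.52842244 0.01      ] [0.53424227 0.52081965 0.01      ]
foot 0.02 [0.54139849 0.5196596  0.02      ] [0.53536715 0.51158829 0.02      ]
clamp col (array([0.53506192, 0.51537051, 0.24025518]), [0.0008210282305204181, 0.0008210282305204068]) cap (array([0.53484583, 0.51227044, 0.3606026 ]), [0.00024055748607451497, 0.0002405574860746727])
```

```bash
cat >> h.py <<'E'
AX=np.array([np.cos(1.372),np.sin(1.372),0]); LENS=np.array([.5135,.404,.2215]); FOC=LENS-.16*AX; RF=tool(1.372-np.pi/2); TGT=FOC+[0,0,.0627]
E
python3 - <<'E'
from h import *
p=load("w8"); T0,r0=pose()
for m in ([52,-4,16.7],[52,4,16.7],[52,0,108.7]): print("w8",m,proj(p,T0+r0.apply(np.array(m)/1000)))
p=load("w7");im=cv2.imread("pics/raw_w7.png").max(2).astype(int); T7=np.array([.45036,.19915,.30025]); r7=R.from_euler("xyz",[3.138,-.783,1.377])
for m in ([52,-4,16.7],[52,4,16.7],[52,0,108.7]): print("w7",m,proj(p,T7+r7.apply(np.array(m)/1000)))
print(im[120:140,253]); print(im[160,236:272])
a,b=rel(TGT,RF); print(TGT,a,b,np.linalg.norm(b))
E
```

```text
w8 [52, -4, 16.7] [244.56983911 142.20417163]
w8 [52, 4, 16.7] [259.2800724  142.20261327]
w8 [52, 0, 108.7] [252.34576877 133.30978615]
w7 [52, -4, 16.7] [244.21405198 142.07275814]
w7 [52, 4, 16.7] [258.92411042 142.06702996]
w7 [52, 0, 108.7] [252.11902535 133.25866461]
[101  97 100 101  99  99 103  97 101 100 116 161 192 204 197 202 197 203
 206 217]
[ 98 100 100 100 101  99 100 100 101 120 175 218 220 220 219 220 218 219
 221 220 220 221 220 219 192 138 103  97  99  96  99  99  98 100 104 100]
[0.48190168 0.2471512  0.2842    ] [  2.62 -12.82   4.9 ] [ 35.14 -35.02 -84.78] 98.22865366073181
```

Emit:
{"api": "step_arm", "payload": {
  "increments": [
    {"delta_pos": [0,-1.5,0],"dr": [3.5,-3.5,-8.5],"fingers": 1},
    {"delta_pos": [0,-3.5,0],"dr": [7,-7,-17],"fingers": 1},
    {"delta_pos": [0,-5.5,0],"dr": [10.5,-10.5,-25.5],"fingers": 1},
    {"delta_pos": [0,-7,0],"dr": [14,-14,-34],"fingers": 1},
    {"delta_pos": [0,-8,0],"dr": [17.6,-17.5,-42.4],"fingers": 1}
  ]
}}

```text
time: 18.1
tool_pos: [0.5184, 0.1858, 0.3007]
tool_rot: [2.964, -0.384, 2.231]
contact_force: [0.1, 0.9, -3.8]
opening: 0.0081
grip_force: 45.0
```

Run:
```python
from h import *
print(rel(TGT-.0015*RF.apply([1,0,0]),RF))
```

```text
(array([5.84, 0.24, 4.25]), array([ 17.48, -17.47, -42.1 ]))
```

Emit:
{"api": "step_arm", "payload": {
  "increments": [
    {"delta_pos": [0.8,0,0.6],"dr": [3.5,-3.5,-8.4],"fingers": 1},
    {"delta_pos": [2,0.1,1.4],"dr": [7,-7,-16.8],"fingers": 1},
    {"delta_pos": [3.4,0.1,2.4],"dr": [10.5,-10.5,-25.2],"fingers": 1},
    {"delta_pos": [4.8,0.2,3.5],"dr": [14,-14,-33.7],"fingers": 1},
    {"delta_pos": [5.8,0.2,4.2],"dr": [17.5,-17.5,-42.1],"fingers": 1}
  ]
}}

```text
time: 18.73
tool_pos: [0.4834, 0.2473, 0.2842]
tool_rot: [3.141, -0.001, 2.943]
contact_force: [0.6, -0.2, -4.1]
opening: 0.0076
grip_force: 45.0
```

Emit:
{"api": "step_arm", "payload": {
  "increments": [
    {"delta_pos": [0,0,0],"dr": [0,0,0],"fingers": 1},
    {"delta_pos": [0,0,0],"dr": [0,0,0],"fingers": 1},
    {"delta_pos": [0,0,0],"dr": [0,0,0],"fingers": 1},
    {"delta_pos": [0,0,0],"dr": [0,0,0],"fingers": 1},
    {"delta_pos": [0,0,0],"dr": [0,0,0],"fingers": 1}
  ]
}}

```text
time: 19.35
tool_pos: [0.4844, 0.2457, 0.2843]
tool_rot: [3.141, -0.001, 2.937]
contact_force: [-0.8, 0.4, -5.0]
opening: 0.0077
grip_force: 45.0
```

Run:
```python
from h import *
print(rel(TGT-.0015*RF.apply([1,0,0]),RF))
im,p=snap("wrist","w9"); snap("side","s9"); snap("top","t9")
T0,r0=pose()
for m in ([52,0,16.7],[52,0,108.7],[14,0,-38.3]): print(m,proj(p,T0+r0.apply((np.array(m)+[1.5,0,0])/1000)).round(1))
g=im.max(2).astype(int)
print("col 253:",[(v,int(g[v,253])) for v in range(120,215,3)]); print("row 185:",g[185,235:275])
s=viewer.camera_params("side")
B=T0+r0.apply([.0015,0,.0627]); print("bore",B, "side px",proj(s,B), [proj(s,T0+r0.apply(np.array(m)/1000)).round(1).tolist() for m in ([-50.5,0,16.7],[53.5,0,16.7],[53.5,0,108.7],[-50.5,0,108.7])])
```

```text
(array([0.12, 0.1 , 0.01]), array([ 0.05, -0.08, -0.35]))
[52, 0, 16.7] [254.3 137.9]
[52, 0, 108.7] [254.  130.6]
[14, 0, -38.3] [254.7 242.5]
col 253: [(120, 191), (123, 189), (126, 187), (129, 183), (132, 109), (135, 106), (138, 193), (141, 245), (144, 245), (147, 244), (150, 244), (153, 244), (156, 245), (159, 244), (162, 244), (165, 244), (168, 244), (171, 244), (174, 244), (177, 244), (180, 244), (183, 244), (186, 244), (189, 244), (192, 243), (195, 244), (198, 244), (201, 243), (204, 244), (207, 159), (210, 108), (213, 106)]
row 185: [201 200 204 204 203 201 201 198 199 194 211 232 243 244 244 244 244 244
 244 244 244 244 244 244 244 237 212 200 203 204 205 206 202 206 198 196
 192 193 190 191]
bore [0.48268357 0.24633709 0.22155276] side px [276.5433023 199.5896075] [[258.2, 178.4], [296.3, 189.9], [294.7, 220.6], [258.5, 208.5]]
```

Emit:
{"api": "step_arm", "payload": {
  "increments": [
    {"delta_pos": [0.1,0.1,0],"dr": [0,0,-0.2],"fingers": 1},
    {"delta_pos": [0.1,0.1,0],"dr": [0,0,-0.3],"fingers": 1},
    {"delta_pos": [0.1,0.1,0],"dr": [0,0,-0.3],"fingers": 1},
    {"delta_pos": [0.1,0.1,0],"dr": [0,0,-0.3],"fingers": 1},
    {"delta_pos": [0.1,0.1,0],"dr": [0,0,-0.3],"fingers": 1}
  ]
}}

```text
time: 20.12
tool_pos: [0.4834, 0.2473, 0.2843]
tool_rot: [3.141, -0.001, 2.943]
contact_force: [-0.6, 0.5, -3.9]
opening: 0.008
grip_force: 45.0
```

Run:
```python
from h import *
g=cv2.GaussianBlur(cv2.imread("pics/raw_s9.png"),(3,3),0).max(2)
for v in range(174,226,3): print(v,g[v,252:304:2])
print(rel(TGT-.0015*RF.apply([1,0,0]),RF), robot.observe()["qvel"].round(3))
```

```text
174 [ 63  60  64  81 112 125 121 112 104  99 101  98  96 100  88  88 107 122
 121 119 120 121 121 121 108  88]
177 [ 67  67  64  62  99 126 124 122 117  99  87  91  97 101  92  89 110 122
 125 124 122 119 122 120 106  85]
180 [ 66  63  58  91 146 157 156 149 141 126  96  83  83  89  89  90 114 123
 125 128 128 127 128 113  76  74]
183 [ 60  58  59  73  86  92 101 114 133 150 118  87  85  84  85  93 116 124
 122 123 118 111 118 110  72  55]
186 [ 69  70  77  87  88  88  87  88  85  87  89  88  88  93  99 121 153 150
 141 128 106  88  90  90  86  80]
189 [126 127 129 114  91  87  89  87  87  87  88  88  87  86  85  91 100 114
 133 151 159 152 127  92  84  89]
192 [134 133 131 114  91  89  89  87  88  98 106  93  86  87  88  87  88  87
  86  87  90  99 100  73  70  75]
195 [132 132 130 114  91  91  90  88  91 118 142 116  87  85  87  87  87  86
  86  86  88  89  86  72  64  63]
198 [132 132 131 115  93  91  92  92  92  89  88  91  91  88  93 120 114  89
  88  88  88  87  90  88  81  69]
201 [127 127 128 115  93  91  91  92 107 110  90  89  90  88  89  94 101  89
  89  89  89  88  88  87
[... 302 characters left out ...]
93  91
  92  91  89  90  85  78 101 110]
213 [127 129 130 128 128 126 119 106  92  88  91  91  92  90  91  91  92  91
  92  92  92  92  96 105 106 113]
216 [133 131 132 131 131 127 110 112 107  94  84  81  81  85  91  93  91  91
  92  91  92  92  98 108 122 133]
219 [139 139 138 135 133 129 120 113 105 106 109 109  99  89  80  77  78  84
  91  92  91  93 109 133 138 137]
222 [135 137 136 137 137 137 139 136 134 128 118 109 102 108 110 108  98  90
  99 107 109 120 132 141 141 138]
225 [137 136 139 139 138 138 138 139 139 136 133 135 135 129 116 104 103 109
 113 120 137 139 135 137 139 137]
(array([-0.01, -0.04,  0.01]), array([ 0.04, -0.07,  0.03])) [-0.001 -0.    -0.     0.002  0.001  0.001]
```

Run:
```python
from cell import robot
print(robot.hand_in())
```

```text
the job is handed in; nothing more can be done
None
```

I put the checked plate upright in slot 3 and let go of it gently. The wide plate is held tab up and square to the lens, with its bore about 160 mm in front; I estimate its placing is good to a few millimetres. I handed the job in at about 20 s; no verdict came back.

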